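# Dock the vial tray on the platform shaker and lock its T-handled plunger

### The job

The tray of soil vials stands half out of its rails on the platform shaker. Slide it fully home against the rear stop and lock it there: pull the red T-handled spring plunger up clear of its parking notch before turning it, turn it until the T lies along the rails, and let it snap all the way down so that its pin sits in the tray's hole. Keep the three vials standing in their rack, and leave the timer, beaker and marker beside the shaker alone.

Things in the scene. Friction and masses are not known exactly. Their poses are not given: they have to be found in the camera images.
- shaker: White platform shaker, fixed on the bench, 230 (x) x 210 (y) mm, aluminium platform top at 75 mm. Origin: centre of its underside. x points along the rails, away from the robot, to the rear stop; y left; yaw varies. Steel rails (inner faces at y = +-66 mm, from x = -84 mm on, lips 85 to 89 mm above the bench) guide the tray; the rear stop's rubber buffers end at x = +90 mm.
- tray: Flat aluminium tray 160 (x) x 130 (y) x 8 mm, 0.5 kg loaded, on the platform between the rails (1 mm play each side). Origin: centre of its underside; axes as the shaker's. Home against the stop its origin is at x = +10, y = 0, z = 75 mm in the shaker's frame; it starts 50 to 75 mm short of that. Blue vial rack on its left half, 124 x 42 x 18 mm, centred at x = 8, y = 30 mm.
- tray_push (a point): Middle of the outer face of the tray's upright front lip (100 mm wide, 6 mm thick, top 38 mm above the tray's underside, rolled edge there 1 mm proud): 80 mm in front of the tray's origin, 99 mm above the bench, 24 mm above the platform, which reaches to x = -102 mm of the shaker. Pushed here toward the shaker's +x with 2 to 6 N the tray slides in.
- tray_hole (a point): Top centre of the 12 mm hole in the tray's right side, at x = -10, y = -48 mm in the tray's frame. With the tray home it lies under the plunger's pin (8 mm, with a tapered tip).
- knob_grip (a point): Middle of the red T bar of the plunger, on its vertical axis (x = 0, y = -48 mm of the shaker, right-hand rail). Bar 70 mm long, 16 wide, 18 high, on a 15 mm neck 20 mm high over a slotted steel collar (35 mm across, top 133 mm above the bench). This point is 9 mm under the bar's top, 166 mm above the bench locked, 176 mm parked. Site x along the bar, z up; moves with the knob.
- knob_lift (a joint): How far the plunger is pulled up, m: 0 fully down (locked, pin through the tray's hole), 0.010 in the shallow parking notch (the start), 0.014 or more free to turn, 0.020 hard stop. A spring pulls it down: 6 N at 0, 10 N at 0.010, 13 N at 0.020. Let go between the slots it rests on the collar; with no hole under the pin it stays above about 0.006.
- knob_turn (a joint): Angle of the T bar, rad, counter-clockwise seen from above: 0 with the bar along the rails (shaker's x; the deep locking slot), 1.05 (60 degrees) in the parking notch (the start). Stops at -0.13 and 1.18. Play in the slots is about 0.1 either way; let go within that of 0, it drops to the bottom.
- vial_0: Soil vial, 27 mm across and 64 mm high, black cap; stands upright in the tray's rack, nearest the robot. Origin: centre of its underside, 8 mm above the tray's underside.
- vial_1: Soil vial, 27 x 64 mm, white cap, in the middle hole of the rack. Origin as vial_0.
- vial_2: Soil vial, 27 x 64 mm, black cap, in the rear hole of the rack. Origin as vial_0.
- timer: Yellow timer, 62 x 62 x 18 mm, lying on the bench to the left of the shaker; leave it alone. Origin: centre of its underside.
- beaker: Glass beaker, 54 mm across, 70 mm high, on the bench to the left of the shaker; leave it alone. Origin: centre of its underside.
- marker_black: Black marker pen, 136 mm long, lying on the bench to the right of the shaker; leave it alone. Origin: centre of its underside.

How it is judged:
By the outcome, as a careful person would: the job done as asked, in the order asked, and still so for the second after the job is handed in, with the robot touching nothing.
It also fails if it takes over 42 s, if anything falls off the work surface, if the arm or the gripper's body presses on something with over 40 N, if the wrist force passes 120 N, or if a joint passes its speed limit or range.

### The arm

A 6-joint arm with a two-finger parallel gripper is mounted at the origin on a cart in front of the work surface, level with it; the furniture and walls round the work are solid. World frame = base frame: x ahead of the robot, y to its left, z up, the work surface at z = 0. Lengths are in mm, angles in rad, forces in N, time in s.
With the tool pointing down it reaches from about 350 to 875 mm from the base axis. Payload 15.5 kg.
Tool frame: the origin (TCP) lies at the very end of the fingers, on their centre line; the grasp point (between the pads) lies 19 mm behind it (env.tcp_to_grasp is the distance from the TCP to the grasp point, in mm); z points along the fingers, y is the line along which they close (so a half turn about z gives the same grasp; the last joint's range is limited). The gripper opens to 85 mm and grips with 20 to 120 N. Pads are 22 mm wide; open, the fingers measure 114 mm over their backs; the gripper's body (76 mm by 85 mm) begins 54 mm behind the grasp point. The pads swing forward as they close: fully open they stand 13 mm farther back than shut.
Start: joints at [-1.306, 0.494, 1.345, -0, 1.302, -0.096], TCP at [220.64, -584.76, 231.277] pointing down, gripper open.
Joint ranges: [-2.91, 2.91], [-0.82, 2.16], [0.22, 2.67], [-1.22, 4.37], [0.12, 2.79], [-3.08, 3.08]. Speed limits (rad/s): [1.89, 1.89, 2.57, 3.01, 3.01, 3.01].

### API

Orientations are given as a unit quaternion [w, x, y, z].
In Python, from workcell import readout, eyes, finish_job, env gives the robot as it stands. The module is installed in compiled form; this text tells all that it offers.
- The arm moves only by the shell command python3 -m handwheel 'ROWS' [FORCE]. ROWS is JSON, a list that holds one entry, the list of rows, each a list of 7 numbers: the turn, a rotation vector about the tool's x, y, z in degrees, then the shift along the tool's x, y, z in m, then the finger opening in m, from 0 to 0.0854. A call has 1 to 20 rows; each row shifts and turns the commanded pose from where the row before left it, along the tool's axes as they then stand; what a row does not reach is not made up. A row lasts 1/8 s, in which the tool goes at most 62.5 mm and 10.7 degrees, less where a joint would pass 70% of its speed; a pose out of reach is approached as far as the arm can. A call with a gripper value outside its range is refused whole. The fingers move at their own pace and stop on an object; FORCE is the grip in N (left out, the last holds). Time passes only in rows, so rows that do not move let the fingers close. It gives the time, the measured TCP pose, the force, the opening and the grip force at its end, in the units of the state.
- readout.observe(): the state, without advancing time (a new reading comes with each control period).
- eyes.get_image(name): name is "scene" or "top" or "wrist"; returns a dict with "color" (384x512x3 uint8, red, green, blue), "fx", "fy", "cx", "cy" (pixels), "extrinsics" (4x4, takes a point from camera to world coordinates). Camera axes: x right, y down, z forward; pixel columns grow to the right and rows downward; lengths in mm; the calibration is good to about 2 mm. A picture is of the moment at which its call begins. There is no depth.
- finish_job(): hands the job in; it is judged then, once.
The state is a dict: "t": time; "joint_pos": joint angles; "joint_vel": joint speeds; "effort": joint torques, N m; "eef_pos": TCP position; "tool_rot": TCP orientation; "force": force on the tool from outside, world axes, zero at the start; "torque": the same for the moment, N m; "finger_gap": opening from 0.0 (shut) to 1.0 (fully open); "gripper_force": force on a finger pad.
Only numpy, scipy, OpenCV 4.12 (cv2) and the standard library are available. Lean on these libraries where they do the work, as an engineer would, in place of code of your own. Each camera call takes 0.05 s, during which the arm holds its last target. There are 200 camera calls.

## Working session

There is one attempt and no reset: what is moved stays moved. The work goes in short steps, Python scripts to look and compute and a shell command to move; the robot and the scene stay as the last step left them, time stands still between calls to the robot, and variables do not carry over. Pictures are saved under pics/ and viewed, at most 10 in all, crops included, and the job is handed in when it is done.

```bash
mkdir -p pics; python3 - <<'E'
from workcell import readout, eyes, env
import cv2,numpy as np
s=readout.observe();print(s['t'],s['eef_pos'],s['tool_rot'],s['force'])
for n in('top','scene'):
    d=eyes.get_image(n);cv2.imwrite(f'pics/{n}0.png',d['color'][:,:,::-1])
    np.savez(f'{n}0.npz',**d);print(n,d['fx'],d['cx'],d['cy'],np.round(d['extrinsics'],3).tolist())
E
```

```text
0.0 [ 220.55387731 -584.41575597  230.68078364] [-6.08664828e-04  9.83774270e-01  1.79409626e-01 -4.50337105e-05] [0.30286212 0.00898826 0.56650705]
top 442.0410811739705 255.36624882090774 190.19019892845628 [[0.017, -0.981, 0.191, 398.887], [-1.0, -0.018, -0.008, -66.581], [0.011, -0.191, -0.981, 976.986], [0.0, 0.0, 0.0, 1.0]]
scene 418.7742689526891 255.11573753350044 186.53809247093432 [[-0.744, -0.434, 0.508, 108.982], [-0.668, 0.474, -0.574, 459.081], [0.008, -0.766, -0.643, 717.812], [0.0, 0.0, 0.0, 1.0]]
```

View pics/top0.png

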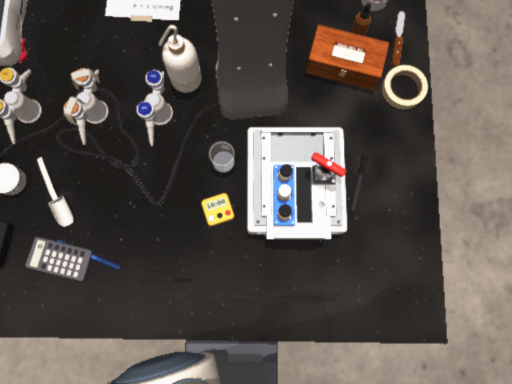

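View pics/scene0.png

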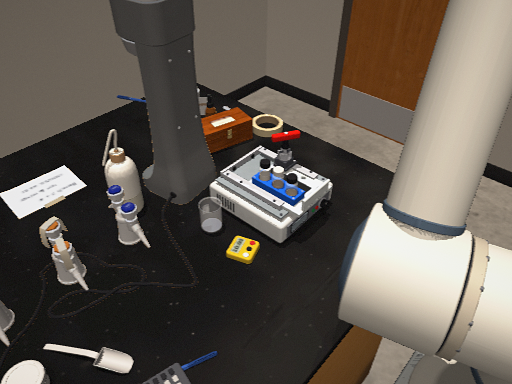

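The top view shows the shaker at about (297,183), nearly square to the picture. The red T bar is at (328,163), the blue rack at (285,195), the tray's front lip at about row 236, and a column stands behind the shaker at (253,100). Next I measure by colour.

```bash
cat > h.py <<'E'
import numpy as np,cv2
def ray(d,p,z):
    E=np.array(d['extrinsics']);v=E[:3,:3]@[(p[0]-d['cx'])/d['fx'],(p[1]-d['cy'])/d['fy'],1];o=E[:3,3]
    return (o+v*(z-o[2])/v[2])
def mask(d,name):
    h=cv2.cvtColor(d['color'],cv2.COLOR_RGB2HSV);H,S,V=[h[...,i].astype(int) for i in range(3)]
    m={'red':((H<6)|(H>174))&(S>170)&(V>110),'blue':(H>98)&(H<115)&(S>150)&(V>90),'white':(S<40)&(V>150)}[name]
    return m.astype(np.uint8)
def biggest(m):
    c,_=cv2.findContours(m,cv2.RETR_EXTERNAL,cv2.CHAIN_APPROX_NONE);return max(c,key=cv2.contourArea)
def rect(d,c,z):
    w=np.array([ray(d,p[0],z)[:2] for p in c],np.float32);(x,y),(a,b),t=cv2.minAreaRect(w)
    if a<b:a,b,t=b,a,t+90
    return np.round([x,y,a,b,(t+90)%180-90],1)
E
python3 - <<'E'
from h import *
d=dict(np.load('top0.npz'))
m=mask(d,'red');m[:120]=0;m[200:]=0;m[:,:300]=0;m[:,360:]=0
print('red185',rect(d,biggest(m),185))
m=mask(d,'blue');m[:150]=0;m[230:]=0;m[:,:265]=0
print('rack101',rect(d,biggest(m),101))
m=mask(d,'white');m[:120]=0;m[:,:240]=0;m[:,355:]=0;c=biggest(m)
print('shaker75',rect(d,c,75)); print(cv2.boundingRect(c))
b=cv2.resize(d['color'][115:250,235:360,::-1],None,fx=4,fy=4,interpolation=cv2.INTER_CUBIC);cv2.imwrite('pics/crop0.png',b)
E
```

```text
red185 [ 604.3 -207.5   67.5   15.8   60.4]
rack101 [ 5.615e+02 -1.303e+02  1.190e+02  3.830e+01  5.000e-01]
shaker75 [ 595.8 -158.3  237.5  204.6    0.9]
(247, 127, 100, 112)
```

View pics/crop0.png

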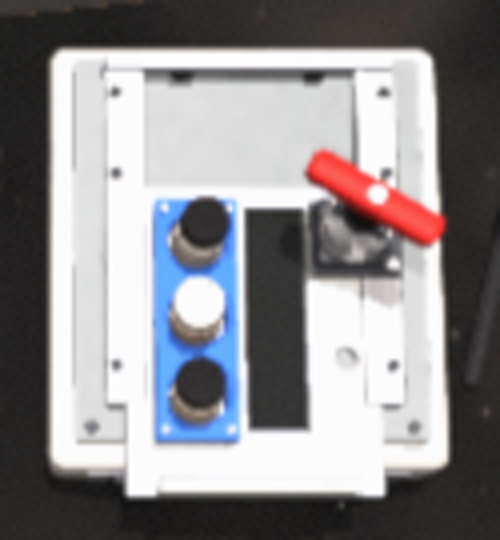

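The bar is at 60.4°, centred at (604,-207), and the shaker yaw is about 0.5–0.9°. The tray is about 61 mm short of home, with its lip face at x≈474, y≈-161. I'll square the tool up, close the fingers and move in front of the lip.

```bash
python3 -m handwheel '[[[0,0,10.3,0,0,0,0],[0,0,10.4,0,0,0,0],[0,0,0,0.02,-0.042,0,0],[0,0,0,0.022,-0.042,0,0],[0,0,0,0.022,-0.042,0,0],[0,0,0,0.022,-0.042,0,0],[0,0,0,0.022,-0.042,0,0],[0,0,0,0.022,-0.042,0,0],[0,0,0,0.022,-0.042,0,0],[0,0,0,0.022,-0.042,0,0],[0,0,0,0.022,-0.042,0,0],[0,0,0,0.022,-0.042,0,0]]]' 40; python3 -c "
from workcell import readout as r;s=r.observe();print(s['tool_rot'],s['force'])"
```

```text
t: 1.6
eef_pos: [439.3, -163.4, 231.2]
tool_rot: [-0.0, 1.0, -0.0, -0.0]
force: [1.0, -1.3, 0.3]
finger_gap: 0.004
gripper_force: 0.0
[-4.46344962e-05  9.99999952e-01 -2.96652964e-04 -7.49863449e-05] [ 0.97484463 -1.33282007  0.29646851]
```

```bash
python3 -m handwheel '[[[0,0,0,0,-0.002,0.045,0],[0,0,0,0,0,0.045,0],[0,0,0,0,0,0.045,0],[0,0,0,0.012,0,0,0],[0,0,0,0.006,0,0,0]]]'; python3 - <<'E'
from h import *
from workcell import eyes
a=eyes.get_image('scene')['color'][130:260,190:350,::-1];b=eyes.get_image('wrist')['color'][:,:,::-1]
cv2.imwrite('pics/p2.png',np.vstack([cv2.resize(a,(400,325)),cv2.resize(b,(400,275))]))
E
```

```text
t: 2.22
eef_pos: [458.6, -163.3, 97.6]
tool_rot: [0.0, 1.0, -0.0, 0.001]
force: [1.0, -0.2, 0.4]
finger_gap: -0.002
gripper_force: 0.0
```

View pics/p2.png

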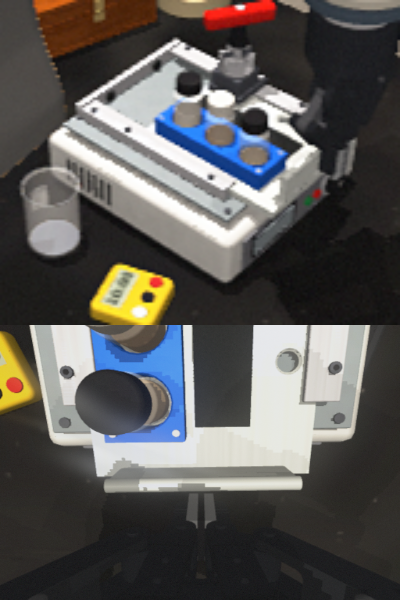

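The closed fingers stand just in front of the lip, near its middle (wrist view, fingers at about (200,520), lip roll at row 485). Now the push.

```bash
python3 -m handwheel '[[[0,0,0,0.003,0,0.002,0],[0,0,0,0.004,0,0,0],[0,0,0,0.006,0,0,0],[0,0,0,0.006,0,0,0],[0,0,0,0.006,0,0,0],[0,0,0,0.006,0,0,0],[0,0,0,0.006,0,0,0],[0,0,0,0.005,0,0,0]]]';python3 -m handwheel '[[[0,0,0,0.005,0,0,0],[0,0,0,0.004,0,0,0],[0,0,0,0.003,0,0,0]]]'
```

```text
t: 3.32
eef_pos: [499.2, -162.9, 94.2]
tool_rot: [-0.0, 1.0, -0.0, -0.0]
force: [-4.1, 0.0, 2.1]
finger_gap: -0.002
gripper_force: 2.2
t: 3.7
eef_pos: [511.1, -162.9, 94.3]
tool_rot: [-0.0, 1.0, -0.0, -0.0]
force: [-4.4, 0.8, 2.7]
finger_gap: -0.002
gripper_force: 2.1
```

Expected end is x≈523. I'll go on gently, watching for the force to rise.

```bash
python3 -m handwheel '[[[0,0,0,0.003,0,0,0],[0,0,0,0.003,0,0,0],[0,0,0,0.002,0,0,0]]]';python3 -m handwheel '[[[0,0,0,0.0015,0,0,0],[0,0,0,0.001,0,0,0]]]'; python3 -m handwheel '[[[0,0,0,0.001,0,0,0]]]'; python3 -m handwheel '[[[0,0,0,0.001,0,0,0]]]'
```

```text
t: 4.08
eef_pos: [519.0, -162.9, 94.3]
tool_rot: [0.0, 1.0, -0.0, 0.0]
force: [-3.5, -0.1, 2.2]
finger_gap: 0.004
gripper_force: 2.1
t: 4.32
eef_pos: [521.4, -162.9, 94.3]
tool_rot: [-0.0, 1.0, -0.0, -0.0]
force: [-4.3, -0.9, 1.7]
finger_gap: 0.006
gripper_force: 2.1
t: 4.45
eef_pos: [522.3, -162.9, 94.3]
tool_rot: [-0.0, 1.0, -0.0, -0.0]
force: [-4.0, -0.7, 1.8]
finger_gap: -0.004
gripper_force: 2.0
t: 4.58
eef_pos: [523.4, -162.9, 94.3]
tool_rot: [-0.0, 1.0, -0.0, -0.0]
force: [-4.5, 0.2, 2.8]
finger_gap: 0.004
gripper_force: 2.1
```

```bash
for i in 1 ; do python3 -m handwheel '[[[0,0,0,0.001,0,0,0]]]'|grep -E "eef|force:"; python3 -m handwheel '[[[0,0,0,0.001,0,0,0]]]'|grep -E "eef|force:";python3 -m handwheel '[[[0,0,0,0.0007,0,0,0]]]'|grep -E "eef|force:"; done
```

```text
eef_pos: [524.4, -162.9, 94.3]
force: [-4.6, -0.0, 2.7]
gripper_force: 2.1
eef_pos: [524.7, -162.8, 94.2]
force: [-11.3, -0.5, 7.0]
gripper_force: 5.8
eef_pos: [524.8, -162.7, 94.1]
force: [-14.1, -1.1, 9.6]
gripper_force: 7.3
```

The force jump at x=524.8 shows the tray is against the buffers. I back off, rise, move to just above the plunger with the fingers opening, and turn to the bar's angle.

```bash
python3 - <<'E'
from h import *
d=dict(np.load('top0.npz'))
for p in [(220,113),(288,108)]: print(ray(d,p,0).round(),ray(d,p,200).round())
E
python3 -m handwheel '[[[0,0,0,-0.006,0,0,0],[0,0,0,-0.014,0,0,0],[0,0,0,0,0,-0.05,0],[0,0,0,0,0,-0.05,0.03],[0,0,0,0,0,-0.04,0.05],[0,0,0,0.02,0.022,0,0.05],[0,0,0,0.02,0.022,0,0.05]]]'
python3 - <<'E'
from h import *
from workcell import eyes
d=eyes.get_image('top');np.savez('top1.npz',**d)
cv2.imwrite('pics/p3.png',np.hstack([cv2.resize(d['color'][110:250,230:370,::-1],(400,400),interpolation=cv2.INTER_CUBIC),cv2.resize(eyes.get_image('wrist')['color'][:,:,::-1],(400,400))]))
E
```

```text
[771.  11.   0.] [695.  -5. 200.]
[ 787. -147.    0.] [ 707. -131.  200.]
t: 5.82
eef_pos: [546.2, -207.5, 235.1]
tool_rot: [0.0, 1.0, -0.0, 0.001]
force: [0.1, 0.4, -0.6]
finger_gap: 0.584
gripper_force: 0.0
```

View pics/p3.png

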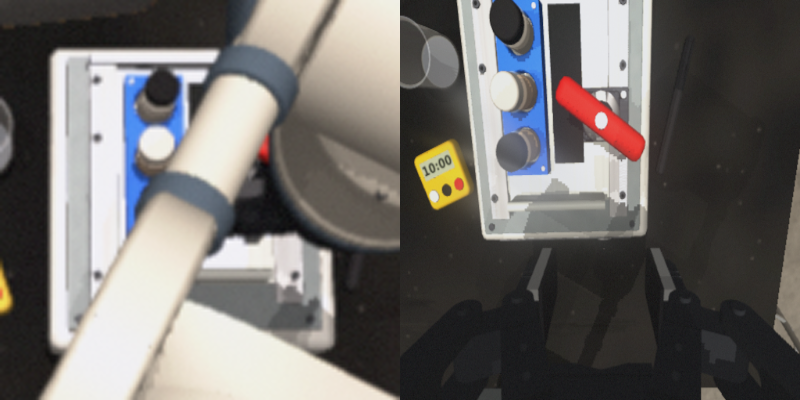

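The vials still stand and the tray has moved in (the vials are up at rows 20–150 of the wrist view). The bar is at about (600,118) in that half. I measure it from the wrist camera.

```bash
python3 - <<'E'
from h import *
from workcell import eyes
d=eyes.get_image('wrist')
m=mask(d,'red');m[:,:180]=0;m=cv2.morphologyEx(m,cv2.MORPH_CLOSE,np.ones((9,9)))
c=biggest(m);print(rect(d,c,185),rect(d,c,176))
m=mask(d,'blue');print('rack',rect(d,biggest(m),101))
E
```

```text
[ 607.4 -210.3   67.4   14.9   59.3] [ 607.1 -210.3   70.6   15.6   59.3]
rack [ 630.8 -133.1  104.4   42.5    1. ]
```

```bash
python3 -m handwheel '[[[0,0,0,0.03,0,0,0.05],[0,0,0,0.03,0.0015,0,0.05],[0,0,-10,0,0,0,0.05],[0,0,-10,0,0,0,0.05],[0,0,-10,0,0,0,0.05],[0,0,-10,0,0,0,0.05],[0,0,-10,0,0,0,0.05],[0,0,-10,0,0,0,0.05],[0,0,0,0,0,0.02,0.05]]]'
python3 - <<'E'
from h import *
from workcell import eyes
d=eyes.get_image('wrist');cv2.imwrite('pics/p4.png',d['color'][:,:,::-1])
m=mask(d,'red');m=cv2.morphologyEx(m,cv2.MORPH_CLOSE,np.ones((9,9)))
print(rect(d,biggest(m),185))
E
```

```text
t: 7.1
eef_pos: [605.9, -208.1, 215.2]
tool_rot: [0.001, 0.865, 0.501, 0.001]
force: [0.4, -0.5, 0.7]
finger_gap: 0.584
gripper_force: 0.0
[ 608.1 -208.8   67.9   14.1   59.7]
```

View pics/p4.png

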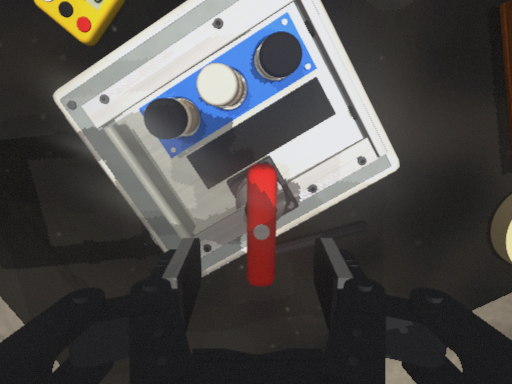

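The bar stands upright in the picture at (261,225), midway between the fingers at x 185 and 330. I go down and grip.

```bash
python3 -m handwheel '[[[0,0,0,0,0,0.025,0.05],[0,0,0,0,0,0.02,0.05],[0,0,0,0,0,0.013,0.05],[0,0,0,0,0,0,0.03]]]'; python3 -m handwheel '[[[0,0,0,0,0,0,0.005],[0,0,0,0,0,0,0.005],[0,0,0,0,0,0,0.005],[0,0,0,0,0,0,0.005]]]' 60
```

```text
t: 7.65
eef_pos: [605.3, -208.1, 155.7]
tool_rot: [-0.001, 0.866, 0.5, -0.0]
force: [0.3, -0.1, 0.1]
finger_gap: 0.383
gripper_force: 0.0
t: 8.15
eef_pos: [607.5, -209.2, 157.5]
tool_rot: [0.002, 0.866, 0.5, 0.001]
force: [7.8, -4.0, -5.5]
finger_gap: 0.173
gripper_force: 61.1
```

```bash
python3 -m handwheel '[[[0,0,0,0,0.0025,0,0.005],[0,0,0,0,0,-0.003,0.005],[0,0,0,0,0,-0.003,0.005],[0,0,0,0,0,-0.002,0.005],[0,0,0,0,0,0,0.005]]]'; python3 -c "
from workcell import readout as r;s=r.observe();print(s['torque'])"
```

```text
t: 8.78
eef_pos: [607.7, -209.3, 164.0]
tool_rot: [-0.001, 0.866, 0.5, -0.0]
force: [-3.7, 4.4, -12.9]
finger_gap: 0.176
gripper_force: 60.0
[ 0.8384254   0.79479413 -0.0357561 ]
```

Up 6.5 mm, and the pull matches the spring. Now turn it.

```bash
python3 -m handwheel '[[[0,0,4,0,0,-0.0005,0.005],[0,0,6,0,0,0,0.005],[0,0,6,0,0,0,0.005],[0,0,6,0,0,0,0.005],[0,0,6,0,0,0,0.005]]]'; python3 -c "
from workcell import readout as r;s=r.observe();print(s['torque'])"
```

```text
t: 9.4
eef_pos: [608.1, -209.6, 164.5]
tool_rot: [-0.0, 0.962, 0.274, -0.0]
force: [-1.1, 2.5, -13.8]
finger_gap: 0.176
gripper_force: 59.9
[0.70375046 0.23093954 0.02332762]
```

```bash
python3 -m handwheel '[[[0,0,6,0,0,0,0.005],[0,0,6,0,0,0,0.005],[0,0,6,0,0,0,0.005],[0,0,6,0,0,0,0.005],[0,0,6,0,0,0,0.005],[0,0,2,0,0,0,0.005],[0,0,0,0,0,0,0.005]]]'; python3 - <<'E'
from h import *
from workcell import eyes,readout as r
s=r.observe();print(s['torque'])
d=eyes.get_image('wrist');b=eyes.get_image('scene')['color'][120:240,200:360]
cv2.imwrite('pics/p5.png',np.hstack([cv2.resize(d['color'],(400,300)),cv2.resize(b,(400,300))])[:,:,::-1])
E
```

```text
t: 10.28
eef_pos: [608.4, -210.1, 164.8]
tool_rot: [0.0, 1.0, 0.0, 0.0]
force: [0.4, -3.3, -14.0]
finger_gap: 0.174
gripper_force: 59.9
[-0.242789   -0.03073097 -0.03148285]
```

View pics/p5.png

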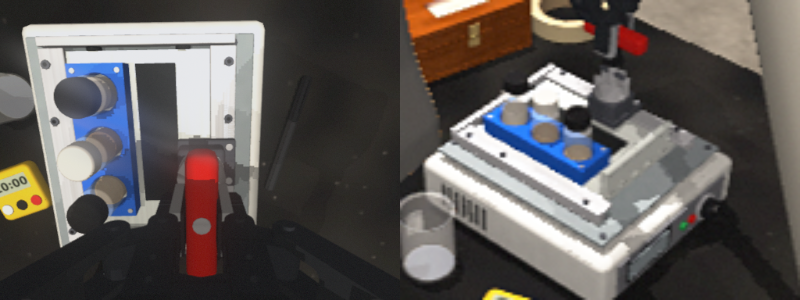

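The bar lies along the rails, at (200,215) in the wrist half. The tray's rear edge is at the buffers and the vials stand. I lower a little into the deep slot and then let it snap.

```bash
python3 -m handwheel '[[[0,0,0,0,0.0008,0.002,0.005],[0,0,0,0,0,0.003,0.005],[0,0,0,0,0,0,0.005]]]'; python3 -m handwheel '[[[0,0,0,0,0,0,0.04],[0,0,0,0,0,0,0.04],[0,0,0,0,0,0,0.04],[0,0,0,0,0,0,0.04],[0,0,0,0,0,-0.01,0.04],[0,0,0,0,0,-0.03,0.04],[0,0,0,0,0,-0.03,0.04],[0,0,0,-0.03,0,-0.02,0.04],[0,0,0,-0.03,0,0,0.04]]]'
python3 - <<'E'
from h import *
from workcell import eyes,readout as r
d=eyes.get_image('wrist');m=mask(d,'red');m=cv2.morphologyEx(m,cv2.MORPH_CLOSE,np.ones((9,9)));c=biggest(m)
for z in(175,179,185):print(z,rect(d,c,z))
b=eyes.get_image('scene')['color'][110:230,200:360]
cv2.imwrite('pics/p6.png',np.hstack([cv2.resize(d['color'],(400,300)),cv2.resize(b,(400,300))])[:,:,::-1])
E
```

```text
t: 10.75
eef_pos: [608.3, -210.2, 159.6]
tool_rot: [-0.0, 1.0, -0.0, 0.0]
force: [1.9, 2.9, -11.9]
finger_gap: 0.179
gripper_force: 60.2
t: 11.88
eef_pos: [548.4, -210.8, 252.1]
tool_rot: [0.001, 1.0, -0.0, 0.002]
force: [-0.9, 0.0, -0.3]
finger_gap: 0.47
gripper_force: 0.0
175 [ 6.075e+02 -2.104e+02  6.710e+01  1.480e+01  4.000e-01]
179 [ 6.076e+02 -2.104e+02  6.590e+01  1.460e+01  4.000e-01]
185 [ 6.078e+02 -2.104e+02  6.410e+01  1.420e+01  4.000e-01]
```

View pics/p6.png

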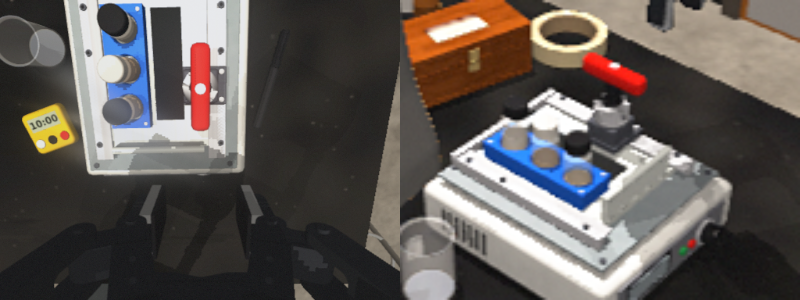

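The bar is aligned with the rails at yaw 0.4°. Its apparent length fits the locked height, with the top at 175. I cross-check the height in the scene view against the parked picture, and check the lip's position.

```bash
python3 - <<'E'
from h import *
from workcell import eyes,readout as r
def h(d,label):
    m=mask(d,'red');m[:110]=0;m[170:]=0;m[:,:260]=0;m[:,320:]=0
    M=cv2.moments(biggest(m));p=(M['m10']/M['m00'],M['m01']/M['m00'])
    # height at which the ray passes closest to the knob axis
    zs=np.arange(140,200,.5);e=[np.hypot(*(ray(d,p,z)[:2]-[607,-209.5])) for z in zs];i=int(np.argmin(e));print(label,np.round(p,1),zs[i],round(e[i],1))
h(dict(np.load('scene0.npz')),'parked');h(eyes.get_image('scene'),'now')
d=eyes.get_image('wrist');m=mask(d,'blue');print(rect(d,biggest(m),101));s=r.observe();print(s['t'],s['force'])
E
```

```text
parked [285.4 135.5] 178.0 0.4
now [285.4 139.2] 168.0 0.4
[ 630.1 -133.3  110.4   42.3    1.1]
12.075 [ 0.28811049 -1.15641343 -0.51851172]
```

The plunger dropped 10 mm from its parked height, so it is fully down and locked. The arm is clear, so I hand in.

```bash
python3 -c "
from workcell import finish_job;print(finish_job())"
```

```text
the job is handed in; nothing more can be done
None
```

The tray is home against the rear stop and locked: the plunger was lifted, turned in line with the rails and let snap down, ending 10 mm below its parked height (fully locked); the vials stand, the timer, beaker and marker were not touched, and the job was handed in at about 12 s.

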